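Set the roller guide to the widest gauge plate

ROBOT

A 6-joint arm with a two-finger parallel gripper is mounted at the origin on the work surface. World frame = base frame: x ahead of the robot, y to its left, z up, the work surface at z = 0. Lengths are in m, angles in degrees, forces in N, time in s.
With the tool pointing down it reaches from about 0.4 to 0.825 m from the base axis. Payload 7 kg.
Tool frame: the origin (TCP) lies midway between the tips of the shut fingers; the grasp point (between the pads) lies r.grip_depth behind it (r.grip_depth is the distance from the TCP to the grasp point, in m); z points along the fingers, y is the line along which they close (so a half turn about z gives the same grasp; the last joint's range is limited). The gripper opens to 88 mm and grips with 3 to 60 N. Pads are 19 mm wide; open, the fingers measure 130 mm over their backs; the gripper's body (78 mm by 193 mm) begins 47 mm behind the grasp point.
Start: joints at [-56.717, 20.546, 0.682, 0, -70.136, -16.507], TCP at [0.195, -0.646, 0.227] pointing down, gripper open.
Joint ranges: [-176.03, 176.03], [-82.01, 121.73], [-58.28, 71.71], [-173.87, 95.51], [-174.79, -0.11], [-173.66, 173.66]. Speed limits (degrees/s): [136.94, 136.94, 172.46, 180, 180, 180].

INTERFACE

Orientations are given as [roll, pitch, yaw] about the fixed x, y, z axes, in that order (R = Rz(yaw) Ry(pitch) Rx(roll)).
In Python, from plant import r gives the robot as it stands.
- The arm moves only by the tool step_hand, called after "Emit:" as name(argument=value, ...), one argument or row to a line, values as JSON. Schema: {"type":"object","properties":{"rows":{"type":"array","items":{"type":"array","items":{"type":"number"},"minItems":6,"maxItems":6},"minItems":1,"maxItems":12},"jaw":{"type":"number"},"clamp_n":{"type":"number"},"only":{"type":"string"},"quiet":{"type":"boolean"},"lines":{"type":"string"}},"required":["rows"],"additionalProperties":false}. rows is a list of rows, 1 to 12 of them, each of 6 numbers: dx, dy, dz in m, then a rotation vector rx, ry, rz in degrees; each row is the pose to reach, as a shift and turn from the pose commanded when the call began, along the tool's axes at that moment; what a row does not reach only later rows make up. A row lasts 1/12 s, in which the tool goes at most 0.0417 m and 7.16 degrees, less where a joint would pass 70% of its speed; a pose out of reach is approached as far as the arm can. jaw is the finger opening in m, set as the call begins (left out keeps the last). The fingers move at their own pace and stop on an object; clamp_n is the grip in N (left out, the last holds). Time passes only in rows, so rows that do not move let the fingers close. The tool returns the time, the measured TCP pose, the force, the opening and the grip force at its end. only (a regular expression) keeps the lines of the reply that match it, lines (a string "A,B") keeps lines A to B, and quiet returns only ok. Input that does not fit is refused with a message, and nothing moves.
- r.get_state(): the state, without advancing time (a new reading comes with each control period).
- r.capture(name): name is "side" or "top" or "wrist"; returns a dict with "frame" (420x560x3 uint8, red, green, blue), "z_map" (420x560 float32, m along the optical axis (not along the pixel's ray), 0 where there is no reading), "fx", "fy", "cx", "cy" (pixels), "cam_to_world" (4x4, takes a point from camera to world coordinates). Camera axes: x right, y down, z forward; pixel columns grow to the right and rows downward; lengths in m; the calibration is good to about 2 mm. A picture is of the moment at which its call begins.
- r.close_job(): hands the job in; it is judged then, once.
The state is a dict: "time_s": time; "joints": joint angles; "qd": joint speeds; "joint_torque": joint torques, N m; "tcp_pos": TCP position; "eef_rot": TCP orientation; "contact_force": force on the tool from outside, world axes, zero at the start; "moment": the same for the moment, N m; "gripper_width": finger opening in m; "gripper_force": force on a finger pad.
Only numpy, scipy, OpenCV 4.12 (cv2) and the standard library are available. Lean on these libraries where they do the work, as an engineer would, in place of code of your own. Each camera call takes 0.05 s, during which the arm holds its last target. There are 200 camera calls.

TASK

Pick the widest of the three flat gauge plates off the bench and lay it flat in the channel of the roller guide, lengthwise between the fence and the roller, its near end sticking out and its far end about 25 mm short of the end stop, and let go. Then swing the lever away from you until the roller just presses the plate against the fence without play, and last slide the plate along the fence until it meets the end stop, leaving the roller set. Leave the other plates, the drill box and the can where they are.

Things in the scene. Friction and masses are not known exactly. Their poses are not given: they have to be found in the camera images.
- plate_wide: the widest gauge plate: plain aluminium bar 120 long x 40 wide x 8 thick (mm), about 100 g, lying loose on the bench; origin at the centre of its underside, x along its length, z up; its two ends are alike; pressed by the roller it slides along the fence with 4 to 8 N
- plate_mid: a gauge plate like it but 28 wide (120 x 28 x 8 mm); a bystander; origin at the centre of its underside, x along its length
- plate_narrow: a gauge plate like it but 18 wide (120 x 18 x 8 mm); a bystander; origin at the centre of its underside, x along its length
- corner (a point): inner corner of the roller guide on top of its dark steel bed, 12 mm above the bench, where the faces of fence and end stop meet; x runs along the fence towards the end stop (away from the robot), y from the channel into the fence, z up. The channel is at y<0; the stop's face is x=0, 50 mm wide, 12 high. The wide plate fully home has its centre at x=-60, y=-20 mm
- guide: the roller guide, fixed to the bench; axes as the corner's; origin on its underside, 12 mm below the fence face's near end, 85 mm before the corner. In mm: bed x -95 to 115, y -100 to 25; fence (12 high, 22 thick) x 0 to 110, none at x<0, so the plate's near part can be held by both edges there. Channel 52 to 54 wide at the start, between fence and roller (at about x=20)
- lever (a joint): eccentric lever, rad, 0 to 1.66, starts at 0 to 0.3; grows counter-clockwise from above (post swings away from the robot), closing the white roller (52 mm across, 14 high, spins freely), 15 mm per rad near contact. Touches the wide plate lying on the fence at 1.31. Stays where left (0.8 N at the post moves it); the push rises at the plate; 6 N at the post presses it snug
- post (a point): centre of the top of the upright black post (12 mm across) at the lever's end, 62 mm above the bed, free for 34 mm down to the lever bar; 70 mm from the lever's pivot, which is at x=-75, y=-66 mm in the corner's frame. In that frame the post goes from x=-118, y=-122 (lever 0) by x=-75, y=-136 to x=-32, y=-122 (contact): a straight push along +x moves it
- drill_box: open red box of step drills 70 x 120 mm with an upright lid, 95 mm high; a bystander; origin at the centre of its underside
- can: grey can 60 mm across, 120 mm high; a bystander; origin at the centre of its underside

How it is judged:
By the outcome, as a careful person would: the job done as asked, in the order asked, and still so for the second after the job is handed in, with the robot touching nothing.
It also fails if it takes over 54 s, if anything falls off the work surface, if the arm or the gripper's body presses on something with over 40 N, if the wrist force passes 120 N, or if a joint passes its speed limit or range.

## Working session

There is one attempt and no reset: what is moved stays moved. The work goes in short steps, Python scripts to look and compute and a tool call to move; the robot and the scene stay as the last step left them, time stands still between calls to the robot, and variables do not carry over. Pictures are saved under pics/ and viewed, at most 10 in all, crops included, and the job is handed in when it is done.

```bash
ls; mkdir -p pics; python3 - <<'E'
from plant import r
import numpy as np, cv2
s=r.get_state(); print(s, r.grip_depth)
for n in("top","side"):
    c=r.capture(n); np.savez(f"pics/{n}0.npz",**c); print(n,c["fx"],c["cx"],c["cy"],np.round(c["cam_to_world"],3).tolist())
    cv2.imwrite(f"pics/{n}0.png",c["frame"][:,:,::-1])
E
```

```text
pics
plant.py
{'time_s': 0.0, 'joints': array([-5.67184719e+01,  2.05917403e+01,  6.34702764e-01, -2.06873697e-02,
       -7.01352535e+01, -1.65066768e+01]), 'qd': array([ 0.01926454, -0.05451675,  0.03688002, -0.00761307,  0.01781722,
       -0.0216513 ]), 'joint_torque': array([-1.72493870e-03, -5.82717276e+01,  2.93054259e+01,  6.99711174e+00,
        6.94550079e-03, -1.78028963e-04]), 'tcp_pos': array([ 0.19465225, -0.64582358,  0.22562451]), 'eef_rot': array([ 1.79905987e+02, -7.57904464e-03, -1.63232188e+02]), 'contact_force': array([0.91815492, 0.24641259, 0.01596484]), 'moment': array([ 0.05209842, -0.02721449,  0.03024826]), 'gripper_force': 0.0, 'gripper_width': 0.08753222924629703} 0.0188
top 423.08554565054436 278.82643182527283 213.8508255461849 [[-0.001, -0.988, 0.154, 0.432], [-0.999, -0.004, -0.032, -0.027], [0.033, -0.154, -0.988, 1.101], [0.0, 0.0, 0.0, 1.0]]
side 415.2327880081766 281.2959588793704 210.713682284367 [[-0.875, -0.31, 0.372, 0.207], [-0.484, 0.538, -0.69, 0.698], [0.014, -0.784, -0.621, 0.757], [0.0, 0.0, 0.0, 1.0]]
```

View pics/top0.png

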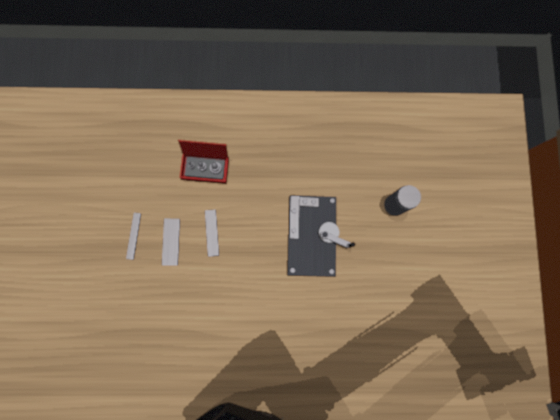

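View pics/side0.png

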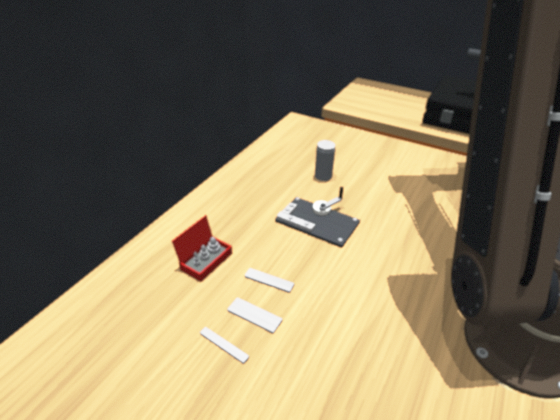

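The top view shows the narrow plate at (134,236), the wide plate at (171,242) and the mid plate at (212,233). The guide is at (312,236), with the fence at (295,217), the stop at (309,202), the roller at (329,232) and the post at (351,245). The side view agrees: wide plate (255,315), guide (318,221).

```bash
cat > h.py <<'E'
import numpy as np, cv2
from scipy.spatial.transform import Rotation as R
def ray(c,u,v):
    M=c["cam_to_world"]; d=M[:3,:3]@np.array([(u-c["cx"])/c["fx"],(v-c["cy"])/c["fy"],1.]); return M[:3,3],d
def onz(c,u,v,z):
    o,d=ray(c,u,v); return o+d*(z-o[2])/d[2]
def depthpt(c,u,v):
    o,d=ray(c,u,v); return o+d*float(c["z_map"][int(round(v)),int(round(u))])
def proj(c,p):
    M=np.linalg.inv(c["cam_to_world"]); q=M[:3,:3]@np.array(p)+M[:3,3]
    return c["fx"]*q[0]/q[2]+c["cx"], c["fy"]*q[1]/q[2]+c["cy"]
def tri(o1,d1,o2,d2):
    A=np.stack([d1,-d2],1); t=np.linalg.lstsq(A,o2-o1,rcond=None)[0]
    a=o1+d1*t[0]; b=o2+d2*t[1]; return (a+b)/2, np.linalg.norm(a-b)
def blobs(c,lo=150,smax=40,amin=150):
    hsv=cv2.cvtColor(np.ascontiguousarray(c["frame"]),cv2.COLOR_RGB2HSV)
    m=((hsv[...,1]<smax)&(hsv[...,2]>lo)).astype(np.uint8)
    k,l,st,ce=cv2.connectedComponentsWithStats(m)
    return [(ce[i],st[i,4],(l==i)) for i in range(1,k) if st[i,4]>=amin]
def delta(s,pos,yaw):
    "shift along tool axes and turn about tool z to bring TCP to pos, tool down at yaw"
    R0=R.from_euler("xyz",s["eef_rot"],degrees=True)
    R1=R.from_euler("xyz",[180,0,yaw],degrees=True)
    return np.round(R0.inv().apply(np.array(pos)-s["tcp_pos"]),4), np.round((R0.inv()*R1).as_rotvec(degrees=True),2)
E
python3 - <<'E'
from h import *
C={n:dict(np.load(f"pics/{n}0.npz")) for n in("top","side")}
for n,c in C.items():
    for ce,a,m in blobs(c):
        p=depthpt(c,*ce); 
        ys,xs=np.nonzero(m); pts=np.array([onz(c,u,v,p[2])[:2] for u,v in zip(xs,ys)],np.float32)
        rc=cv2.minAreaRect(pts*1000)
        print(n,ce.round(1),a,p.round(4),np.round(rc[0],1),np.round(rc[1],1),round(rc[2],1))
c=C["top"]
for u,v in [(329,232),(351,245),(297,237),(317,202),(289,274)]: print(u,v,depthpt(c,u,v).round(4))
E
```

```text
top [409.5 196. ] 376 [ 0.629  -0.371   0.1199] [ 630.1 -371.1] [50.7 51.6] 87.4
top [298.1 212.2] 462 [ 0.6038 -0.1115  0.0264] [ 591.2 -124.1] [ 68.4 107.6] 85.9
top [211.2 232.4] 500 [0.5529 0.1124 0.0092] [552.5 111.8] [120.   28.9] 5.2
top [132.6 235.7] 308 [0.5437 0.3129 0.0088] [544.1 312.8] [ 16.5 119.6] 83.6
top [170.1 241.7] 718 [0.5287 0.2175 0.0071] [529.6 216.5] [ 41.1 121. ] 89.5
top [332.4 233. ] 313 [ 0.55   -0.199   0.0278] [ 543.3 -199. ] [76.2 48.9] 36.0
side [323.8 204.7] 218 [ 0.5427 -0.1781  0.0448] [ 544.5 -187.2] [94.1 53.2] 83.9
side [294.  216.4] 355 [ 0.6033 -0.1134  0.0233] [ 592.3 -128.5] [ 79.3 112. ] 87.4
side [269.  279.4] 498 [0.5523 0.1127 0.0082] [554.  112.6] [120.8  31.7] 5.2
side [254.7 314.4] 862 [0.5282 0.2165 0.0073] [530.3 216.3] [ 43.3 121.2] 89.6
side [224.2 344.4] 497 [0.5423 0.3127 0.0085] [544.6 312.5] [ 20.3 121.9] 83.8
329 232 [ 0.5527 -0.1907  0.0253]
351 245 [ 0.5157 -0.2373  0.0706]
297 237 [ 0.5397 -0.1082  0.0251]
317 202 [ 0.6313 -0.1612  0.0233]
289 274 [ 0.4462 -0.0881  0.0109]
```

```bash
python3 - <<'E'
from h import *
from plant import r
s=r.get_state()
for yaw in(180,0): print(delta(s,[0.48,-0.13,0.27],yaw))
c=r.capture("wrist"); T=np.eye(4); T[:3,:3]=R.from_euler("xyz",s["eef_rot"],degrees=True).as_matrix(); T[:3,3]=s["tcp_pos"]
print(np.round(np.linalg.inv(T)@c["cam_to_world"],3), c["fx"])
E
```

```text
(array([-0.422 ,  0.4117, -0.0438]), array([ 0.08, -0.02, 16.77]))
(array([-0.422 ,  0.4117, -0.0438]), array([ 3.0000e-02,  1.2000e-01, -1.6323e+02]))
[[-0.    -0.968 -0.251  0.068]
 [ 1.    -0.    -0.001 -0.   ]
 [ 0.001 -0.251  0.968 -0.157]
 [ 0.     0.     0.     1.   ]] 372.8841392730862
```

Emit:
step_hand(
  rows=[
    [-0.025, 0.025, -0.01, 0, 0, 1],
    [-0.05, 0.05, -0.02, 0, 0, 3],
    [-0.078, 0.077, -0.03, 0, 0, 5],
    [-0.106, 0.104, -0.04, 0, 0, 7],
    [-0.134, 0.131, -0.044, 0, 0, 9],
    [-0.162, 0.158, -0.044, 0, 0, 11],
    [-0.190, 0.185, -0.044, 0, 0, 13],
    [-0.218, 0.212, -0.044, 0, 0, 15],
    [-0.246, 0.239, -0.044, 0, 0, 16.77],
    [-0.274, 0.266, -0.044, 0, 0, 16.77],
    [-0.302, 0.293, -0.044, 0, 0, 16.77],
    [-0.330, 0.320, -0.044, 0, 0, 16.77],
  ],
)

```text
time_s: 1.15
tcp_pos: [0.4187, -0.2428, 0.2707]
eef_rot: [180.0, 0.0, -180.0]
contact_force: [0.6, -0.4, 0.1]
gripper_width: 0.0877
gripper_force: 0.0
```

```bash
python3 - <<'E'
from h import *
from plant import r
s=r.get_state(); print(s["tcp_pos"],s["eef_rot"],delta(s,[0.48,-0.13,0.27],180))
E
```

```text
[ 0.41871839 -0.24275759  0.27069537] [ 1.79996227e+02  2.52987206e-02 -1.79996159e+02] (array([-0.0613,  0.1128,  0.0007]), array([0.  , 0.03, 0.  ]))
```

Emit:
step_hand(
  rows=[
    [-0.018, 0.033, 0, 0, 0, 0],
    [-0.036, 0.066, 0, 0, 0, 0],
    [-0.051, 0.094, 0, 0, 0, 0],
    [-0.061, 0.113, 0, 0, 0, 0],
    [-0.061, 0.113, 0, 0, 0, 0],
    [-0.061, 0.113, 0, 0, 0, 0],
  ],
)

```text
time_s: 1.65
tcp_pos: [0.4796, -0.1305, 0.2702]
eef_rot: [180.0, -0.0, -179.9]
contact_force: [-0.8, -0.4, -0.6]
gripper_width: 0.0875
gripper_force: 0.0
```

```bash
python3 - <<'E'
from h import *
from plant import r
c=r.capture("wrist"); np.savez("pics/w1.npz",**c); cv2.imwrite("pics/w1.png",c["frame"][:,:,::-1])
print(r.get_state()["tcp_pos"])
E
```

```text
[ 0.47925213 -0.13126042  0.27030992]
```

View pics/w1.png

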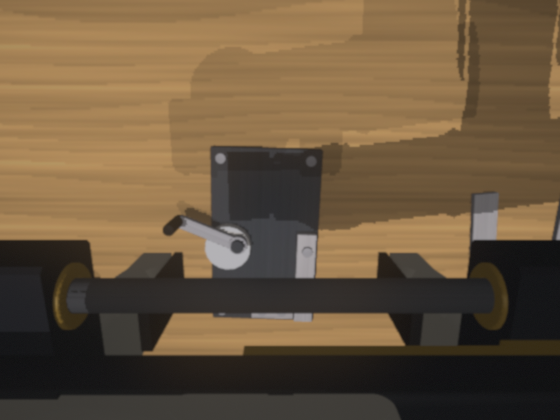

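The wrist view has +x world pointing down and +y pointing right. The guide bed covers (212..322, 148..320), the post top is at (175,225), the pivot at (237,246) and the fence's near end at (306,236). The gripper hides the corner, so I'll step 0.1 m further out.

Emit:
step_hand(
  rows=[
    [-0.02, 0, 0, 0, 0, 0],
    [-0.05, 0, 0, 0, 0, 0],
    [-0.08, 0, 0, 0, 0, 0],
    [-0.1, 0, 0, 0, 0, 0],
    [-0.1, 0, 0, 0, 0, 0],
    [-0.1, 0, 0, 0, 0, 0],
  ],
)

```text
time_s: 2.2
tcp_pos: [0.5793, -0.1327, 0.2695]
eef_rot: [-180.0, -0.1, 179.9]
contact_force: [-0.0, -0.4, -0.9]
gripper_width: 0.0881
gripper_force: 0.0
```

```bash
python3 - <<'E'
from h import *
from plant import r
c=r.capture("wrist"); np.savez("pics/w2.npz",**c); 
f=c["frame"][60:270,130:410,::-1]; cv2.imwrite("pics/w2.png",cv2.resize(f,None,fx=2.8,fy=2.8,interpolation=cv2.INTER_CUBIC))
print(r.get_state()["tcp_pos"])
E
```

```text
[ 0.57875672 -0.13261665  0.26991019]
```

View pics/w2.png

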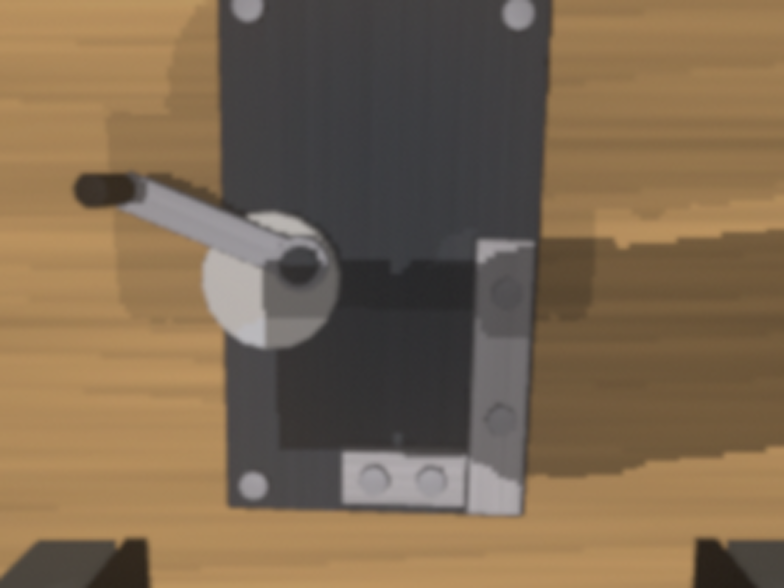

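The 2.8x crop (offset 130,60) shows the fence's near inner top corner at (479,241) and the fence/stop corner at about (469,456). The stop's face edge runs from (342,452), the post top is at (93,190) and the pivot cap at (300,264).

```bash
python3 - <<'E'
from h import *
c1=dict(np.load("pics/w1.npz"));c=dict(np.load("pics/w2.npz"));t=dict(np.load("pics/top0.npz"))
P=lambda u,v:(130+u/2.8,60+v/2.8)
print("tri fence near",tri(*ray(c1,297.5,235),*ray(c,*P(479,241))))
print("tri pivot",tri(*ray(c1,238,245),*ray(c,*P(300,264))))
print("tri post",tri(*ray(c1,169,228),*ray(c,*P(92,190))))
print("depth fence",depthpt(c,*P(500,350)),"stop",depthpt(c,*P(405,480)),"bed",depthpt(c,*P(400,350)),"bed",depthpt(c,*P(380,150)),"post",depthpt(c,*P(92,190)))
z=.0245
for n,q in dict(near=(479,241),corner=(469,456),farin=(467,512),nearout=(536,241),farout=(522,515),stopL=(342,452)).items(): print(n,onz(c,*P(*q),z).round(4))
for n,q in dict(bedNL=(222,60),bedFL=(229,505)).items(): print(n,onz(c,*P(*q),.012).round(4))
print("post",onz(c,*P(92,190),.074).round(4),"pivot cap",depthpt(c,*P(300,264)).round(4))
E
```

```text
tri fence near (array([ 0.5386172 , -0.11121748,  0.02268917]), np.float64(0.0003360927859859051))
tri pivot (array([ 0.54596812, -0.17773334,  0.03661105]), np.float64(0.00030807019130957086))
tri post (array([ 0.5187132 , -0.24419124,  0.06357685]), np.float64(0.0004154568090488511))
depth fence [ 0.58060663 -0.10232125  0.0226139 ] stop [ 0.63326172 -0.13972441  0.0236515 ] bed [ 0.58258174 -0.1416574   0.01059836] bed [ 0.50493809 -0.14881525  0.01098222] post [ 0.51854652 -0.24166114  0.07253667]
near [ 0.5385 -0.1111  0.0245]
corner [ 0.623  -0.1141  0.0245]
farin [ 0.6466 -0.1147  0.0245]
nearout [ 0.5385 -0.0895  0.0245]
farout [ 0.6479 -0.0924  0.0245]
stopL [ 0.6213 -0.1648  0.0245]
bedNL [ 0.4723 -0.2077  0.012 ]
bedFL [ 0.6475 -0.2133  0.012 ]
post [ 0.5185 -0.2412  0.074 ] pivot cap [ 0.5452 -0.1768  0.0458]
```

Emit:
step_hand(
  rows=[
    [0, 0.02, 0, 0, 0, 0],
    [0, 0.05, 0, 0, 0, 0],
    [0, 0.09, 0, 0, 0, 0],
    [0, 0.13, 0, 0, 0, 0],
    [0, 0.17, 0, 0, 0, 0],
    [0, 0.21, 0, 0, 0, 0],
    [0, 0.25, 0, 0, 0, 0],
    [0, 0.285, 0, 0, 0, 0],
    [0, 0.315, 0, 0, 0, 0],
    [0, 0.335, 0, 0, 0, 0],
    [0, 0.345, 0, 0, 0, 0],
    [0, 0.35, 0, 0, 0, 0],
  ],
)

```text
time_s: 3.25
tcp_pos: [0.5787, 0.2189, 0.2709]
eef_rot: [180.0, 0.0, -179.9]
contact_force: [0.4, -0.1, -0.0]
gripper_width: 0.0874
gripper_force: 0.0
```

Emit:
step_hand(
  rows=[
    [0, 0, 0, 0, 0, 0],
    [0, 0, 0, 0, 0, 0],
  ],
)

```text
time_s: 3.42
tcp_pos: [0.5792, 0.2173, 0.2708]
eef_rot: [-180.0, 0.0, 180.0]
contact_force: [0.1, -0.2, 0.0]
gripper_width: 0.088
gripper_force: 0.0
```

```bash
python3 - <<'E'
from h import *
from plant import r
c=r.capture("wrist"); np.savez("pics/w3.npz",**c); cv2.imwrite("pics/w3.png",c["frame"][:,:,::-1])
s=r.get_state();print(s["tcp_pos"],s["eef_rot"])
for ce,a,m in blobs(c,110,50,1500):
    p=depthpt(c,*ce); ys,xs=np.nonzero(m); rc=cv2.minAreaRect(np.array([onz(c,u,v,.008)[:2] for u,v in zip(xs,ys)],np.float32)*1000)
    print(ce.round(1),a,p.round(4),np.round(rc[0],1),np.round(rc[1],1),round(rc[2],2))
E
```

```text
[0.57927847 0.21707791 0.2708735 ] [1.79996427e+02 1.15077618e-02 1.79947323e+02]
[279.  115.5] 2731 [0.5072 0.2154 0.007 ] [510.9 215.5] [39.8 82.3] 89.57
[185.7 155.3] 2642 [0.5501 0.1111 0.0075] [552.7 111.4] [119.   27.9] 5.45
```

View pics/w3.png

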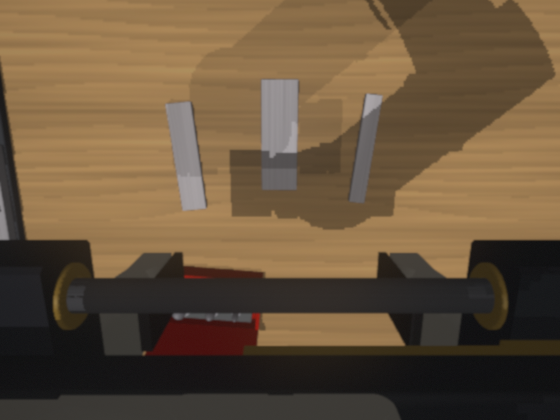

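Seen from the wrist, the wide plate spans (262..298, 80..190), lying between the mid plate (187,155) and the narrow plate (366,148). Its centre works out at (0.5297, 0.2154), turned about −0.4°. I'll grasp it 35 mm nearer than its centre.

Emit:
step_hand(
  rows=[
    [0.02, 0, 0.02, 0, 0, 0],
    [0.04, 0, 0.05, 0, 0, 0.2],
    [0.06, -0.001, 0.08, 0, 0, 0.4],
    [0.076, -0.0014, 0.115, 0, 0, 0.4],
    [0.0843, -0.0014, 0.15, 0, 0, 0.4],
    [0.0843, -0.0014, 0.185, 0, 0, 0.4],
    [0.0843, -0.0014, 0.215, 0, 0, 0.4],
    [0.0843, -0.0014, 0.24, 0, 0, 0.4],
    [0.0843, -0.0014, 0.257, 0, 0, 0.4],
    [0.0843, -0.0014, 0.265, 0, 0, 0.4],
    [0.0843, -0.0014, 0.2685, 0, 0, 0.4],
    [0.0843, -0.0014, 0.2685, 0, 0, 0.4],
  ],
)

```text
time_s: 4.47
tcp_pos: [0.4953, 0.2164, 0.0021]
eef_rot: [-180.0, -0.0, 179.6]
contact_force: [0.2, -0.4, -0.2]
gripper_width: 0.0876
gripper_force: 0.0
```

```bash
python3 - <<'E'
from h import *
from plant import r
s=r.get_state(); print(delta(s,[.4947,.2157,.002],179.57))
E
```

```text
(array([ 0.0006, -0.0007,  0.0001]), array([-0.02, -0.01, -0.  ]))
```

Emit:
step_hand(
  rows=[
    [0, 0, 0, 0, 0, 0],
    [0, 0, 0, 0, 0, 0],
    [0, 0, 0, 0, 0, 0],
    [0, 0, 0, 0, 0, 0],
    [0, 0, 0, 0, 0, 0],
    [0, 0, 0, 0, 0, 0],
    [0, 0, 0, 0, 0, 0],
    [0, 0, 0, 0, 0, 0],
  ],
  jaw=0.03,
  clamp_n=30,
)

```text
time_s: 5.13
tcp_pos: [0.495, 0.217, 0.0021]
eef_rot: [180.0, 0.0, 179.6]
contact_force: [-0.7, -1.1, 0.2]
gripper_width: 0.0401
gripper_force: 3.8
```

Emit:
step_hand(
  rows=[
    [0, 0, -0.005, 0, 0, 0],
    [0, 0, -0.015, 0, 0, 0],
    [0, 0, -0.03, 0, 0, 0],
    [0, 0, -0.05, 0, 0, 0],
    [0, 0, -0.075, 0, 0, 0],
    [0, 0, -0.1, 0, 0, 0],
    [0, 0, -0.12, 0, 0, 0],
    [0, 0, -0.13, 0, 0, 0],
    [0, 0, -0.13, 0, 0, 0],
    [0, 0, -0.13, 0, 0, 0],
  ],
)

```text
time_s: 5.97
tcp_pos: [0.4948, 0.217, 0.1322]
eef_rot: [179.9, 0.0, 179.6]
contact_force: [-0.5, -0.3, -1.7]
gripper_width: 0.0397
gripper_force: 30.0
```

```bash
python3 - <<'E'
from h import *
from plant import r
a=np.radians(-1.9);X=np.array([np.cos(a),np.sin(a)]);Y=np.array([-X[1],X[0]]);C=np.array([.623,-.114])
s=r.get_state(); g=C-.120*X-.022*Y; print(g,delta(s,[*g,.014],178.1))
c=r.capture("side"); np.savez("pics/s2.npz",**c); c=r.capture("wrist"); cv2.imwrite("pics/w4.png",c["frame"][:,:,::-1])
E
```

```text
[ 0.50233656 -0.13200928] (array([-0.0099, -0.3491,  0.1178]), array([0.05, 0.02, 1.49]))
```

View pics/w4.png

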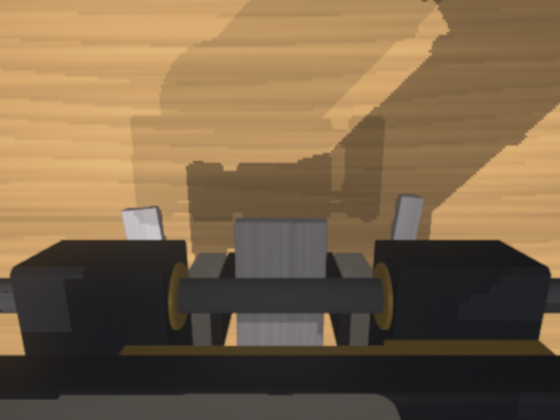

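The wrist view shows the plate held squarely between the pads, with its near edge at row 219 and columns 235..327. I'll check it for droop and for where it sits in the hand.

```bash
python3 - <<'E'
from h import *
from plant import r
s=r.get_state(); c=r.capture("wrist")
T=R.from_euler("xyz",s["eef_rot"],degrees=True)
f=lambda p:T.inv().apply(p-s["tcp_pos"]).round(4)
for q in [(245,228),(281,228),(318,228),(281,260),(281,270),(250,325),(281,325),(281,335),(315,335)]: print(q,f(depthpt(c,*q)))
for q in [(281,219),(235,240),(327,240)]: 
    print(q,f(onz(c,*q,s["tcp_pos"][2]+.006)))
E
```

```text
(245, 228) [ 0.0229 -0.0156 -0.0041]
(281, 228) [ 0.0228 -0.0002 -0.004 ]
(318, 228) [ 0.0233  0.0154 -0.0055]
(281, 260) [ 0.0086 -0.0002 -0.0049]
(281, 270) [ 0.004  -0.0002 -0.005 ]
(250, 325) [-0.0229 -0.0143 -0.0049]
(281, 325) [-0.0234 -0.0002 -0.004 ]
(281, 335) [-0.0283 -0.0002 -0.0045]
(315, 335) [-0.0279  0.0153 -0.0051]
(281, 219) [ 0.0273 -0.0003 -0.0059]
(235, 240) [ 0.0181 -0.0198 -0.0059]
(327, 240) [ 0.0181  0.0193 -0.006 ]
```

Emit:
step_hand(
  rows=[
    [0, -0.02, 0, 0, 0, 0],
    [-0.003, -0.05, 0, 0, 0, 0.4],
    [-0.006, -0.085, 0, 0, 0, 0.8],
    [-0.0104, -0.12, 0, 0, 0, 1.2],
    [-0.0104, -0.155, 0, 0, 0, 1.49],
    [-0.0104, -0.19, 0, 0, 0, 1.49],
    [-0.0104, -0.225, 0, 0, 0, 1.49],
    [-0.0104, -0.26, 0, 0, 0, 1.49],
    [-0.0104, -0.295, 0, 0, 0, 1.49],
    [-0.0104, -0.325, 0, 0, 0, 1.49],
    [-0.0104, -0.342, 0, 0, 0, 1.49],
    [-0.0104, -0.3491, 0, 0, 0, 1.49],
  ],
)

```text
time_s: 7.12
tcp_pos: [0.502, -0.1345, 0.1306]
eef_rot: [-180.0, -0.2, 178.0]
contact_force: [0.5, -0.2, -1.3]
gripper_width: 0.0392
gripper_force: 30.0
```

Emit:
step_hand(
  rows=[
    [0, 0, 0.01, 0, 0, 0],
    [0, 0, 0.03, 0, 0, 0],
    [0, 0, 0.05, 0, 0, 0],
    [0, 0, 0.065, 0, 0, 0],
    [0, 0, 0.073, 0, 0, 0],
    [0, 0, 0.075, 0, 0, 0],
    [0, 0, 0.075, 0, 0, 0],
    [0, 0, 0.075, 0, 0, 0],
  ],
)

```text
time_s: 7.78
tcp_pos: [0.5036, -0.1318, 0.0574]
eef_rot: [-180.0, 0.0, 178.2]
contact_force: [-0.2, 0.6, -0.1]
gripper_width: 0.0395
gripper_force: 30.0
```

```bash
python3 - <<'E'
from h import *
from plant import r
a=np.radians(-1.9);X=np.array([np.cos(a),np.sin(a)]);Y=np.array([-X[1],X[0]]);C=np.array([.623,-.114])
s=r.get_state(); g=C-.1195*X-.022*Y; print(g,delta(s,[*g,.014],178.1),s["contact_force"])
c=r.capture("top"); np.savez("pics/t5.npz",**c); cv2.imwrite("pics/t5.png",cv2.resize(c["frame"][170:310,240:420,::-1],None,fx=4,fy=4,interpolation=cv2.INTER_CUBIC))
E
```

```text
[ 0.50283629 -0.13202586] (array([ 0.0007, -0.0003,  0.0434]), array([-0.01,  0.03,  0.06])) [-0.15613141  0.55373025 -0.13534002]
```

View pics/t5.png

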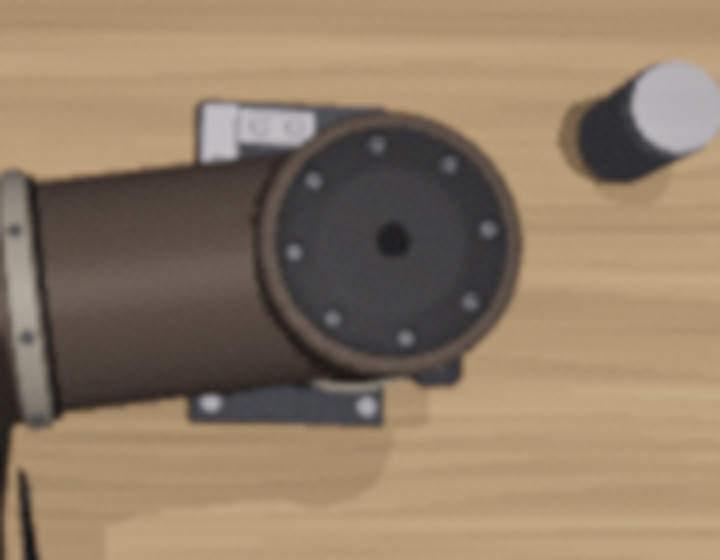

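The arm hides the guide from the top camera and only the stop at (275,127) is visible, so I'll rely on the measured frame and descend, watching the force.

Emit:
step_hand(
  rows=[
    [0, 0, 0.012, 0, 0, 0],
    [0, 0, 0.024, 0, 0, 0],
    [0, 0, 0.033, 0, 0, 0],
    [0, 0, 0.038, 0, 0, 0],
    [0, 0, 0.0405, 0, 0, 0],
    [0, 0, 0.042, 0, 0, 0],
    [0, 0, 0.0425, 0, 0, 0],
    [0, 0, 0.0425, 0, 0, 0],
  ],
)

```text
time_s: 8.5
tcp_pos: [0.5033, -0.1322, 0.0149]
eef_rot: [180.0, 0.0, 178.1]
contact_force: [-0.6, 0.3, -0.8]
gripper_width: 0.039
gripper_force: 30.0
```

```bash
python3 - <<'E'
from h import *
from plant import r
s=r.get_state(); c=r.capture("wrist")
for i in range(4):
    r.capture("wrist"); print(r.get_state()["tcp_pos"].round(4),r.get_state()["contact_force"].round(1))
c=r.capture("side"); np.savez("pics/s6.npz",**c); cv2.imwrite("pics/s6.png",cv2.resize(c["frame"][130:280,230:430,::-1],None,fx=4,fy=4,interpolation=cv2.INTER_CUBIC))
E
```

```text
[ 0.5034 -0.1322  0.015 ] [ 0.3  0.1 -1.6]
[ 0.5033 -0.1322  0.015 ] [-0.3  0.2 -0.3]
[ 0.5033 -0.1322  0.0149] [ 0.2 -1.1 -0.7]
[ 0.5032 -0.1322  0.0148] [-0.6 -0.9 -1. ]
```

View pics/s6.png

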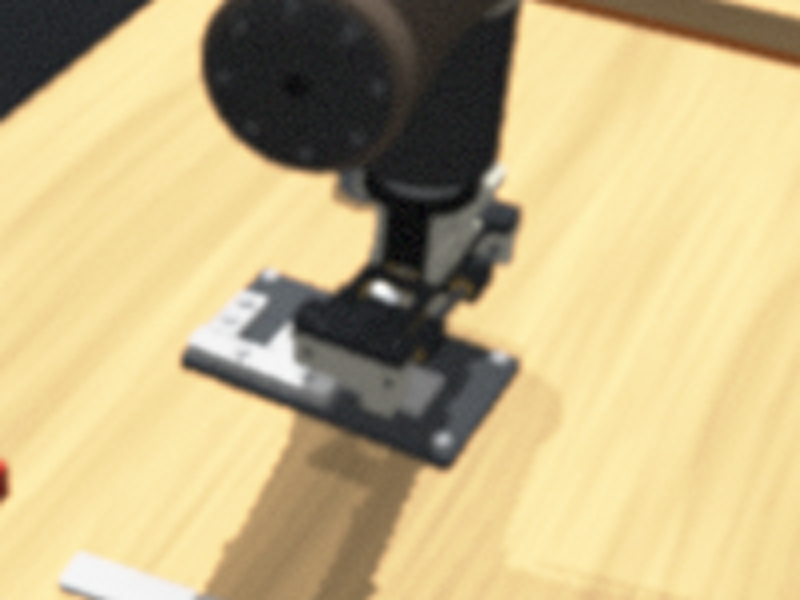

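The plate lies in the channel between the fence and roller, with a gap to the stop and about 1 mm above the bed. I'll lower it the last millimetre, release and rise.

Emit:
step_hand(
  rows=[
    [0, 0, 0.0005, 0, 0, 0],
    [0, 0, 0.001, 0, 0, 0],
    [0, 0, 0.001, 0, 0, 0],
    [0, 0, 0.001, 0, 0, 0],
  ],
)

```text
time_s: 9.13
tcp_pos: [0.5032, -0.1322, 0.0141]
eef_rot: [-180.0, 0.0, 178.1]
contact_force: [-2.3, 1.1, 5.2]
gripper_width: 0.0397
gripper_force: 30.0
```

Emit:
step_hand(
  rows=[
    [0, 0, 0, 0, 0, 0],
    [0, 0, 0, 0, 0, 0],
    [0, 0, 0, 0, 0, 0],
    [0, 0, 0, 0, 0, 0],
    [0, 0, 0, 0, 0, 0],
  ],
  jaw=0.056,
)

```text
time_s: 9.55
tcp_pos: [0.5031, -0.1322, 0.0135]
eef_rot: [180.0, -0.0, 178.1]
contact_force: [-0.5, -0.1, -0.3]
gripper_width: 0.056
gripper_force: 0.0
```

Emit:
step_hand(
  rows=[
    [0, 0, -0.01, 0, 0, 0],
    [0, 0, -0.03, 0, 0, 0],
    [0, 0, -0.06, 0, 0, 0],
    [0, 0, -0.095, 0, 0, 0],
    [-0.01, 0, -0.13, 0, 0, 0],
    [-0.03, 0, -0.165, 0, 0, 0],
    [-0.05, 0, -0.2, 0, 0, 0],
    [-0.07, 0, -0.225, 0, 0, 0],
    [-0.08, 0, -0.245, 0, 0, 0],
    [-0.085, 0, -0.255, 0, 0, 0],
    [-0.085, 0, -0.255, 0, 0, 0],
    [-0.085, 0, -0.255, 0, 0, 0],
  ],
)

```text
time_s: 10.55
tcp_pos: [0.5878, -0.1349, 0.269]
eef_rot: [180.0, 0.0, 178.1]
contact_force: [-1.4, 0.4, -0.3]
gripper_width: 0.0562
gripper_force: 0.0
```

```bash
python3 - <<'E'
from h import *
from plant import r
s=r.get_state(); print(s["tcp_pos"])
c=r.capture("wrist"); np.savez("pics/w7.npz",**c); 
f=c["frame"][60:270,130:410,::-1]; cv2.imwrite("pics/w7.png",cv2.resize(f,None,fx=2.8,fy=2.8,interpolation=cv2.INTER_CUBIC))
E
```

```text
[ 0.58779802 -0.13491114  0.2689696 ]
```

View pics/w7.png

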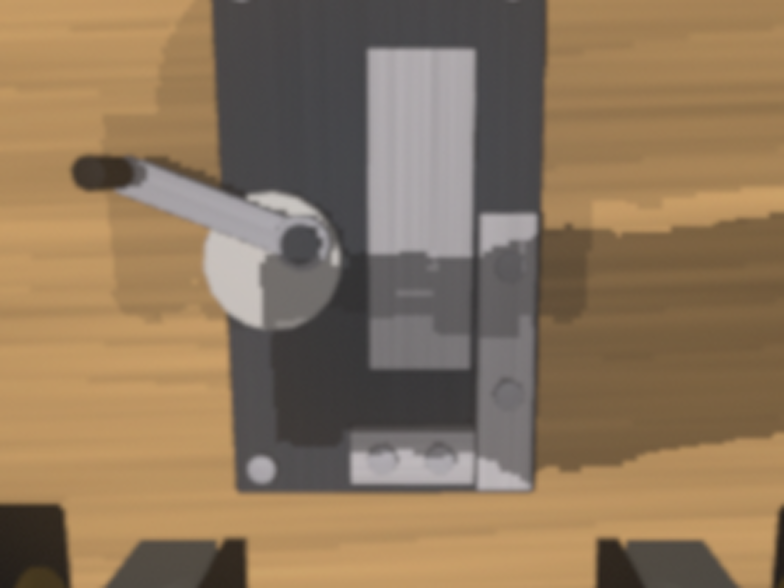

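The plate lies flat beside the fence, at crop x 367..476 and y 48..370. The stop's face is at y≈431, and the lever and post (92,172) haven't moved.

```bash
python3 - <<'E'
from h import *
from plant import r
c=dict(np.load("pics/w7.npz"));P=lambda u,v:(130+u/2.8,60+v/2.8)
a=np.radians(-1.9);X=np.array([np.cos(a),np.sin(a)]);Y=np.array([-X[1],X[0]]);C=np.array([.623,-.114])
F=lambda p:np.round([(p[:2]-C)@X,(p[:2]-C)@Y],4)
for n,q,z in [("fl",(370,370),.02),("fr",(471,369),.02),("nl",(367,48),.02),("nr",(475,48),.02),("stop",(410,431),.024),("fence near",(479,213),.024),("fence far",(477,489),.024),("post",(88,172),.074)]: print(n,F(onz(c,*P(*q),z)))
s=r.get_state(); g=C+(-.132)*X-.127*Y
print(g,delta(s,[*g,.13],178.1),"post->TCP z .048")
E
```

```text
fl [-0.0242 -0.0426]
fr [-0.0246 -0.0027]
nl [-0.144  -0.0422]
nr [-0.144  -0.0027]
stop [-0.0004 -0.0268]
fence near [-0.0851 -0.0006]
fence far [0.0237 0.0001]
post [-0.1003 -0.1312]
[ 0.48686186 -0.23655369] (array([ 0.0968, -0.105 ,  0.1381]), array([ 0.02, -0.05,  0.  ])) post->TCP z .048
```

Emit:
step_hand(
  rows=[
    [0.01, -0.012, 0.005, 0, 0, 0],
    [0.028, -0.03, 0.015, 0, 0, 0],
    [0.045, -0.05, 0.03, 0, 0, 0],
    [0.062, -0.07, 0.045, 0, 0, 0],
    [0.08, -0.087, 0.062, 0, 0, 0],
    [0.092, -0.1, 0.085, 0, 0, 0],
    [0.0968, -0.105, 0.115, 0, 0, 0],
    [0.0968, -0.105, 0.15, 0, 0, 0],
    [0.0968, -0.105, 0.18, 0, 0, 0],
    [0.0968, -0.105, 0.205, 0, 0, 0],
    [0.0968, -0.105, 0.218, 0, 0, 0],
    [0.0968, -0.105, 0.221, 0, 0, 0],
  ],
  jaw=0,
  clamp_n=10,
)

```text
time_s: 11.6
tcp_pos: [0.484, -0.2365, 0.0441]
eef_rot: [179.9, -0.4, 178.1]
contact_force: [-0.0, -0.3, -0.1]
gripper_width: 0.0005
gripper_force: 0.0
```

Emit:
step_hand(
  rows=[
    [-0.003, 0, 0, 0, 0, 0],
    [-0.01, 0, 0, 0, 0, 0],
    [-0.018, 0, 0, 0, 0, 0],
    [-0.026, 0, 0, 0, 0, 0],
    [-0.034, 0, 0, 0, 0, 0],
    [-0.042, 0, 0, 0, 0, 0],
    [-0.05, 0, 0, 0, 0, 0],
    [-0.055, 0, 0, 0, 0, 0],
    [-0.058, 0, 0, 0, 0, 0],
    [-0.06, 0, 0, 0, 0, 0],
  ],
)

```text
time_s: 12.43
tcp_pos: [0.5482, -0.2385, 0.0474]
eef_rot: [180.0, -0.0, 178.1]
contact_force: [-0.7, 0.3, 0.3]
gripper_width: 0.0005
gripper_force: 0.5
```

```bash
python3 - <<'E'
from h import *
from plant import r
a=np.radians(-1.9);X=np.array([np.cos(a),np.sin(a)]);Y=np.array([-X[1],X[0]]);C=np.array([.623,-.114])
s=r.get_state();p=s["tcp_pos"];print([(p[:2]-C)@X,(p[:2]-C)@Y],p[2])
E
```

```text
[np.float64(-0.07067262800711807), np.float64(-0.12695568418103212)] 0.04735103113582968
```

Emit:
step_hand(
  rows=[
    [-0.004, 0, 0, 0, 0, 0],
    [-0.009, 0, 0, 0, 0, 0],
    [-0.013, 0, 0, 0, 0, 0],
    [-0.016, 0, 0, 0, 0, 0],
    [-0.018, 0, 0, 0, 0, 0],
    [-0.018, 0, 0, 0, 0, 0],
  ],
)

```text
time_s: 12.93
tcp_pos: [0.5655, -0.2387, 0.0473]
eef_rot: [180.0, -0.1, 178.1]
contact_force: [-2.0, 4.5, 1.5]
gripper_width: 0.0005
gripper_force: 2.2
```

Emit:
step_hand(
  rows=[
    [-0.001, 0, 0, 0, 0, 0],
    [-0.002, 0, 0, 0, 0, 0],
    [-0.002, 0, 0, 0, 0, 0],
    [-0.002, 0, 0, 0, 0, 0],
  ],
)

```text
time_s: 13.27
tcp_pos: [0.5666, -0.2383, 0.0473]
eef_rot: [179.9, -0.1, 178.1]
contact_force: [-4.3, 7.2, 3.5]
gripper_width: 0.0003
gripper_force: 3.8
```

Emit:
step_hand(
  rows=[
    [-0.001, 0, 0, 0, 0, 0],
    [-0.002, 0, 0, 0, 0, 0],
    [-0.002, 0, 0, 0, 0, 0],
    [-0.002, 0, 0, 0, 0, 0],
  ],
)

```text
time_s: 13.6
tcp_pos: [0.5678, -0.2378, 0.0471]
eef_rot: [179.9, -0.2, 178.1]
contact_force: [-6.5, 10.3, 5.2]
gripper_width: 0.0008
gripper_force: 5.5
```

The large +y force suggests the post has slid to the side of the fingers. I'll back off, rise and measure the post.

Emit:
step_hand(
  rows=[
    [0.001, 0.002, 0, 0, 0, 0],
    [0.002, 0.005, -0.002, 0, 0, 0],
    [0.002, 0.006, -0.012, 0, 0, 0],
    [0.002, 0.006, -0.035, 0, 0, 0],
    [0.002, 0.006, -0.065, 0, 0, 0],
    [0.002, 0.02, -0.1, 0, 0, 0],
    [-0.005, 0.045, -0.135, 0, 0, 0],
    [-0.015, 0.07, -0.17, 0, 0, 0],
    [-0.022, 0.09, -0.2, 0, 0, 0],
    [-0.025, 0.1, -0.22, 0, 0, 0],
    [-0.025, 0.105, -0.222, 0, 0, 0],
    [-0.025, 0.105, -0.222, 0, 0, 0],
  ],
)

```text
time_s: 14.6
tcp_pos: [0.5995, -0.1343, 0.2725]
eef_rot: [180.0, 0.3, 178.2]
contact_force: [-0.5, -0.5, -0.9]
gripper_width: 0.0003
gripper_force: 0.0
```

```bash
cat > meas.py <<'E'
from h import *
from plant import r
a=np.radians(-1.9);X=np.array([np.cos(a),np.sin(a)]);Y=np.array([-X[1],X[0]]);C=np.array([.623,-.114])
def cloud(c):
    M=c["cam_to_world"];v,u=np.mgrid[0:420,0:560];z=c["z_map"]
    p=np.stack([(u-c["cx"])/c["fx"]*z,(v-c["cy"])/c["fy"]*z,z],-1)@M[:3,:3].T+M[:3,3]
    q=p.copy();q[...,0]=(p[...,:2]-C)@X;q[...,1]=(p[...,:2]-C)@Y;q[z==0]=9;return q
def meas(c):
    q=cloud(c); k=q.reshape(-1,3)
    m=k[(k[:,2]>.066)&(k[:,2]<.08)&(k[:,0]>-.16)&(k[:,0]<.04)&(k[:,1]<-.09)&(k[:,1]>-.16)]
    print("post",len(m),m.mean(0).round(4) if len(m) else "", "lever", round(np.arctan2(m[:,1].mean()+.066,m[:,0].mean()+.075)-np.arctan2(-.056,-.043),3) if len(m) else "")
    f=c["frame"].astype(int); br=(f.min(-1)>85)&(f.max(-1)-f.min(-1)<40)
    m=k[(k[:,2]>.0165)&(k[:,2]<.0215)&(k[:,1]>-.05)&(k[:,1]<.005)&(k[:,0]>-.17)&(k[:,0]<0)&br.ravel()]
    if len(m)>100:
        rc=cv2.minAreaRect((m[:,:2]*1000).astype(np.float32)); print("plate",len(m),np.round(rc,1) if 0 else (np.round(rc[0],1),np.round(rc[1],1),round(rc[2],1)))
E
python3 - <<'E'
from meas import *
c=r.capture("wrist");np.savez("pics/w8.npz",**c);s=r.get_state();print(s["tcp_pos"],s["contact_force"].round(1))
meas(dict(np.load("pics/w7.npz")));meas(c)
f=c["frame"][60:270,130:410,::-1]; cv2.imwrite("pics/w8.png",cv2.resize(f,None,fx=2.8,fy=2.8,interpolation=cv2.INTER_CUBIC))
E
```

```text
[ 0.59846825 -0.13488846  0.27062438] [-0.6 -0.  -1.5]
post 155 [-0.1    -0.1307  0.0721] lever 0.286
plate 4211 (array([-79.6, -18.7]), array([ 47. , 129.6]), 89.3)
post 134 [-0.0353 -0.1228  0.0723] lever 1.264
plate 4379 (array([-72.2, -22.5]), array([144.5,  52.7]), 0.8)
```

```bash
python3 - <<'E'
from meas import *
s=r.get_state(); g=C-.060*X-.1325*Y; print(delta(s,[*g,.0475],178.1))
E
```

```text
(array([ 0.0368, -0.1108,  0.223 ]), array([0.02, 0.12, 0.06]))
```

Emit:
step_hand(
  rows=[
    [0.008, -0.025, 0.005, 0, 0, 0],
    [0.018, -0.055, 0.01, 0, 0, 0],
    [0.029, -0.088, 0.02, 0, 0, 0],
    [0.0368, -0.1108, 0.045, 0, 0, 0],
    [0.0368, -0.1108, 0.08, 0, 0, 0],
    [0.0368, -0.1108, 0.115, 0, 0, 0],
    [0.0368, -0.1108, 0.15, 0, 0, 0],
    [0.0368, -0.1108, 0.185, 0, 0, 0],
    [0.0368, -0.1108, 0.21, 0, 0, 0],
    [0.0368, -0.1108, 0.22, 0, 0, 0],
    [0.0368, -0.1108, 0.223, 0, 0, 0],
    [0.0368, -0.1108, 0.223, 0, 0, 0],
  ],
)

```text
time_s: 15.65
tcp_pos: [0.5574, -0.2453, 0.0461]
eef_rot: [-180.0, -0.1, 178.1]
contact_force: [-0.1, 0.3, 0.9]
gripper_width: 0.0005
gripper_force: 0.0
```

Emit:
step_hand(
  rows=[
    [-0.002, 0.0014, 0, 0, 0, 0],
    [-0.004, 0.0028, 0, 0, 0, 0],
    [-0.006, 0.0042, 0, 0, 0, 0],
    [-0.008, 0.0056, 0, 0, 0, 0],
    [-0.008, 0.0056, 0, 0, 0, 0],
  ],
)

```text
time_s: 16.07
tcp_pos: [0.5669, -0.2392, 0.0475]
eef_rot: [-180.0, 0.1, 178.1]
contact_force: [0.1, -0.6, 0.3]
gripper_width: 0.0007
gripper_force: 0.0
```

Emit:
step_hand(
  rows=[
    [-0.001, 0.0007, 0, 0, 0, 0],
    [-0.001, 0.0007, 0, 0, 0, 0],
    [-0.001, 0.0007, 0, 0, 0, 0],
  ],
)

```text
time_s: 16.32
tcp_pos: [0.567, -0.2388, 0.0466]
eef_rot: [180.0, 0.0, 178.1]
contact_force: [-0.2, -0.6, -0.1]
gripper_width: 0.0002
gripper_force: 0.0
```

Emit:
step_hand(
  rows=[
    [-0.001, 0.0007, 0, 0, 0, 0],
    [-0.0015, 0.001, 0, 0, 0, 0],
    [-0.0015, 0.001, 0, 0, 0, 0],
  ],
)

```text
time_s: 16.57
tcp_pos: [0.5683, -0.2379, 0.0464]
eef_rot: [180.0, -0.0, 178.1]
contact_force: [-1.6, -0.6, 0.8]
gripper_width: 0.0002
gripper_force: 0.4
```

Emit:
step_hand(
  rows=[
    [-0.001, 0.0007, 0, 0, 0, 0],
    [-0.001, 0.0007, 0, 0, 0, 0],
    [-0.001, 0.0007, 0, 0, 0, 0],
  ],
)

```text
time_s: 16.82
tcp_pos: [0.5695, -0.2372, 0.0465]
eef_rot: [180.0, -0.0, 178.1]
contact_force: [-0.8, -0.2, 0.3]
gripper_width: 0.0006
gripper_force: 0.5
```

Emit:
step_hand(
  rows=[
    [-0.001, 0.0007, 0, 0, 0, 0],
    [-0.001, 0.0007, 0, 0, 0, 0],
    [-0.001, 0.0007, 0, 0, 0, 0],
  ],
)

```text
time_s: 17.07
tcp_pos: [0.5705, -0.2365, 0.0465]
eef_rot: [180.0, -0.0, 178.1]
contact_force: [-1.8, -0.3, 0.1]
gripper_width: 0.0006
gripper_force: 0.5
```

Emit:
step_hand(
  rows=[
    [-0.001, 0.0007, 0, 0, 0, 0],
    [-0.001, 0.0007, 0, 0, 0, 0],
    [-0.001, 0.0007, 0, 0, 0, 0],
  ],
)

```text
time_s: 17.32
tcp_pos: [0.5713, -0.2359, 0.0464]
eef_rot: [180.0, -0.0, 178.1]
contact_force: [-3.1, -0.7, -0.1]
gripper_width: 0.0005
gripper_force: 1.0
```

Emit:
step_hand(
  rows=[
    [-0.001, 0.0007, 0, 0, 0, 0],
    [-0.001, 0.0007, 0, 0, 0, 0],
    [-0.001, 0.0007, 0, 0, 0, 0],
  ],
)

```text
time_s: 17.57
tcp_pos: [0.572, -0.2353, 0.0464]
eef_rot: [180.0, -0.1, 178.1]
contact_force: [-4.0, -0.9, 0.4]
gripper_width: 0.0002
gripper_force: 1.7
```

Emit:
step_hand(
  rows=[
    [-0.0008, 0.0006, 0, 0, 0, 0],
    [-0.0008, 0.0006, 0, 0, 0, 0],
    [-0.0008, 0.0006, 0, 0, 0, 0],
  ],
)

```text
time_s: 17.82
tcp_pos: [0.5727, -0.2346, 0.0463]
eef_rot: [180.0, -0.1, 178.1]
contact_force: [-4.4, -0.9, 0.4]
gripper_width: 0.0005
gripper_force: 2.1
```

Emit:
step_hand(
  rows=[
    [-0.0006, 0.0004, 0, 0, 0, 0],
    [-0.0006, 0.0004, 0, 0, 0, 0],
    [-0.0006, 0.0004, 0, 0, 0, 0],
  ],
)

```text
time_s: 18.07
tcp_pos: [0.5731, -0.2342, 0.0463]
eef_rot: [180.0, -0.1, 178.1]
contact_force: [-5.1, -1.8, 0.7]
gripper_width: 0.0007
gripper_force: 2.3
```

Emit:
step_hand(
  rows=[
    [-0.0006, 0.0004, 0, 0, 0, 0],
    [-0.0006, 0.0004, 0, 0, 0, 0],
    [-0.0006, 0.0004, 0, 0, 0, 0],
  ],
)

```text
time_s: 18.32
tcp_pos: [0.5734, -0.2338, 0.0462]
eef_rot: [180.0, -0.1, 178.1]
contact_force: [-5.8, -0.7, 1.4]
gripper_width: 0.0006
gripper_force: 2.5
```

Emit:
step_hand(
  rows=[
    [0.003, -0.002, 0, 0, 0, 0],
    [0.01, -0.007, 0, 0, 0, 0],
    [0.015, -0.008, -0.015, 0, 0, 0],
    [0.015, -0.008, -0.045, 0, 0, 0],
    [0.015, -0.008, -0.08, 0, 0, 0],
    [0.008, 0.015, -0.11, 0, 0, 0],
    [-0.002, 0.04, -0.14, 0, 0, 0],
    [-0.012, 0.065, -0.17, 0, 0, 0],
    [-0.02, 0.085, -0.2, 0, 0, 0],
    [-0.025, 0.1, -0.22, 0, 0, 0],
    [-0.025, 0.1, -0.222, 0, 0, 0],
    [-0.025, 0.1, -0.222, 0, 0, 0],
  ],
)

```text
time_s: 19.32
tcp_pos: [0.6046, -0.1341, 0.2708]
eef_rot: [180.0, 0.3, 178.2]
contact_force: [0.6, -0.6, -0.6]
gripper_width: 0.0007
gripper_force: 0.0
```

```bash
python3 - <<'E'
from meas import *
c=r.capture("wrist");np.savez("pics/w9.npz",**c);s=r.get_state();print(s["tcp_pos"],s["contact_force"].round(1))
meas(c)
f=c["frame"][60:270,130:410,::-1]; cv2.imwrite("pics/w9.png",cv2.resize(f,None,fx=2.8,fy=2.8,interpolation=cv2.INTER_CUBIC))
# plate edges by gradient: resample top plane z=.020 in corner frame
q=np.zeros((60,160),np.uint8); g=cv2.cvtColor(c["frame"],cv2.COLOR_RGB2GRAY).astype(np.float32)
def samp(x,y,z=.02):
    p=C+x*X+y*Y; u,v=proj(c,[*p,z]); return cv2.getRectSubPix(g,(1,1),(float(u),float(v)))[0,0]
print("near end profile x=-152..-136 at y=-20:",[int(samp(x/1000,-.02)) for x in range(-152,-135)])
for x in(-.135,-.1): print("x",x,"y -48..-36",[int(samp(x,y/1000)) for y in range(-48,-35)],"y -6..4",[int(samp(x,y/1000)) for y in range(-6,5)])
E
```

```text
[ 0.60344123 -0.13455613  0.26908264] [-0.5 -0.2 -0.4]
post 138 [-0.0323 -0.1205  0.0722] lever 1.32
plate 4414 (array([-71.7, -19. ]), array([ 50.2, 146.3]), 86.7)
near end profile x=-152..-136 at y=-20: [83, 83, 84, 83, 84, 84, 92, 125, 173, 198, 202, 202, 202, 201, 202, 202, 202]
x -0.135 y -48..-36 [82, 82, 81, 81, 81, 82, 92, 125, 166, 189, 196, 200, 202] y -6..4 [198, 197, 196, 191, 176, 141, 102, 86, 85, 85, 85]
x -0.1 y -48..-36 [84, 84, 84, 84, 83, 84, 94, 125, 166, 191, 198, 199, 200] y -6..4 [197, 196, 195, 191, 171, 131, 96, 85, 87, 88, 87]
```

Emit:
step_hand(
  rows=[
    [0.01, -0.026, 0.005, 0, 0, 0],
    [0.021, -0.056, 0.012, 0, 0, 0],
    [0.032, -0.087, 0.025, 0, 0, 0],
    [0.0375, -0.1055, 0.05, 0, 0, 0],
    [0.0375, -0.1055, 0.085, 0, 0, 0],
    [0.0375, -0.1055, 0.12, 0, 0, 0],
    [0.0375, -0.1055, 0.155, 0, 0, 0],
    [0.0375, -0.1055, 0.19, 0, 0, 0],
    [0.0375, -0.1055, 0.21, 0, 0, 0],
    [0.0375, -0.1055, 0.219, 0, 0, 0],
    [0.0375, -0.1055, 0.2225, 0, 0, 0],
    [0.0375, -0.1055, 0.2225, 0, 0, 0],
  ],
)

```text
time_s: 20.37
tcp_pos: [0.5616, -0.2395, 0.0455]
eef_rot: [-180.0, -0.1, 178.1]
contact_force: [0.2, -0.3, 1.0]
gripper_width: 0.0007
gripper_force: 0.0
```

Emit:
step_hand(
  rows=[
    [-0.003, 0.002, 0, 0, 0, 0],
    [-0.006, 0.0042, 0, 0, 0, 0],
    [-0.008, 0.0056, 0, 0, 0, 0],
    [-0.009, 0.0063, 0, 0, 0, 0],
    [-0.009, 0.0063, 0, 0, 0, 0],
  ],
)

```text
time_s: 20.78
tcp_pos: [0.5718, -0.2328, 0.0469]
eef_rot: [-180.0, 0.1, 178.1]
contact_force: [-0.4, 0.4, 0.8]
gripper_width: 0.0005
gripper_force: 0.1
```

Emit:
step_hand(
  rows=[
    [-0.001, 0.0007, 0, 0, 0, 0],
    [-0.002, 0.0014, 0, 0, 0, 0],
    [-0.002, 0.0014, 0, 0, 0, 0],
  ],
)

```text
time_s: 21.03
tcp_pos: [0.573, -0.2318, 0.0462]
eef_rot: [-180.0, -0.0, 178.1]
contact_force: [-2.7, -1.3, 1.7]
gripper_width: 0.0004
gripper_force: 1.2
```

Emit:
step_hand(
  rows=[
    [-0.001, 0.0008, 0, 0, 0, 0],
    [-0.0015, 0.0011, 0, 0, 0, 0],
    [-0.0015, 0.0011, 0, 0, 0, 0],
  ],
)

```text
time_s: 21.28
tcp_pos: [0.574, -0.231, 0.0461]
eef_rot: [-180.0, -0.1, 178.1]
contact_force: [-3.5, -3.4, 4.2]
gripper_width: 0.0004
gripper_force: 2.6
```

Emit:
step_hand(
  rows=[
    [-0.0006, 0.0005, 0, 0, 0, 0],
    [-0.0006, 0.0005, 0, 0, 0, 0],
    [-0.0006, 0.0005, 0, 0, 0, 0],
  ],
)

```text
time_s: 21.53
tcp_pos: [0.5744, -0.2306, 0.046]
eef_rot: [-180.0, -0.1, 178.1]
contact_force: [-4.7, -3.8, 3.2]
gripper_width: 0.0006
gripper_force: 2.9
```

Emit:
step_hand(
  rows=[
    [0.003, -0.002, 0, 0, 0, 0],
    [0.01, -0.007, 0, 0, 0, 0],
    [0.015, -0.008, -0.015, 0, 0, 0],
    [0.018, -0.008, -0.04, 0, 0, 0],
    [0.03, -0.006, -0.06, 0, 0, 0],
    [0.045, 0.01, -0.065, 0, 0, 0],
    [0.06, 0.03, -0.065, 0, 0, 0],
    [0.08, 0.055, -0.065, 0, 0, 0],
    [0.1, 0.075, -0.065, 0, 0, 0],
    [0.11, 0.09, -0.065, 0, 0, 0],
    [0.118, 0.1, -0.065, 0, 0, 0],
    [0.118, 0.1, -0.065, 0, 0, 0],
  ],
)

```text
time_s: 22.53
tcp_pos: [0.4593, -0.1249, 0.1113]
eef_rot: [179.9, 0.1, 178.2]
contact_force: [0.1, 0.6, -1.3]
gripper_width: 0.0009
gripper_force: 0.0
```

```bash
python3 - <<'E'
from meas import *
s=r.get_state(); g=C-.166*X-.018*Y; print(s["tcp_pos"],delta(s,[*g,.0145],178.1))
E
```

```text
[ 0.45933631 -0.12488669  0.11131227] (array([ 0.0029, -0.0018,  0.0968]), array([0.06, 0.06, 0.09]))
```

Emit:
step_hand(
  rows=[
    [0.001, -0.001, 0.015, 0, 0, 0],
    [0.003, -0.002, 0.04, 0, 0, 0],
    [0.003, -0.002, 0.065, 0, 0, 0],
    [0.003, -0.002, 0.083, 0, 0, 0],
    [0.003, -0.002, 0.092, 0, 0, 0],
    [0.003, -0.002, 0.096, 0, 0, 0],
    [0.003, -0.002, 0.0965, 0, 0, 0],
    [0.003, -0.002, 0.0965, 0, 0, 0],
  ],
)

```text
time_s: 23.2
tcp_pos: [0.4583, -0.1283, 0.015]
eef_rot: [180.0, 0.0, 178.1]
contact_force: [0.5, -0.3, 0.5]
gripper_width: 0.0008
gripper_force: 0.0
```

Emit:
step_hand(
  rows=[
    [-0.002, 0, 0, 0, 0, 0],
    [-0.005, 0, 0, 0, 0, 0],
    [-0.008, 0, 0, 0, 0, 0],
    [-0.01, 0, 0, 0, 0, 0],
    [-0.011, 0, 0, 0, 0, 0],
  ],
)

```text
time_s: 23.62
tcp_pos: [0.4675, -0.1286, 0.0148]
eef_rot: [-180.0, -0.1, 178.1]
contact_force: [-8.2, 2.8, 11.1]
gripper_width: 0.0005
gripper_force: 5.0
```

Emit:
step_hand(
  rows=[
    [-0.002, 0, 0, 0, 0, 0],
    [-0.004, 0, 0, 0, 0, 0],
    [-0.006, 0, 0, 0, 0, 0],
    [-0.008, 0, 0, 0, 0, 0],
  ],
)

```text
time_s: 23.95
tcp_pos: [0.4745, -0.1291, 0.0148]
eef_rot: [-180.0, -0.2, 178.1]
contact_force: [-7.2, 1.6, 9.8]
gripper_width: 0.001
gripper_force: 4.8
```

Emit:
step_hand(
  rows=[
    [-0.002, 0, 0, 0, 0, 0],
    [-0.004, 0, 0, 0, 0, 0],
    [-0.006, 0, 0, 0, 0, 0],
    [-0.008, 0, 0, 0, 0, 0],
    [-0.01, 0, 0, 0, 0, 0],
    [-0.012, 0, 0, 0, 0, 0],
  ],
)

```text
time_s: 24.45
tcp_pos: [0.4871, -0.1293, 0.0148]
eef_rot: [-180.0, -0.2, 178.1]
contact_force: [-6.2, 1.4, 7.8]
gripper_width: 0.0005
gripper_force: 4.1
```

Emit:
step_hand(
  rows=[
    [-0.001, 0, 0, 0, 0, 0],
    [-0.002, 0, 0, 0, 0, 0],
    [-0.003, 0, 0, 0, 0, 0],
  ],
)

```text
time_s: 24.7
tcp_pos: [0.4902, -0.1294, 0.0148]
eef_rot: [-180.0, -0.1, 178.1]
contact_force: [-6.4, 1.5, 8.3]
gripper_width: 0.0007
gripper_force: 4.0
```

Emit:
step_hand(
  rows=[
    [-0.001, 0, 0, 0, 0, 0],
    [-0.002, 0, 0, 0, 0, 0],
    [-0.002, 0, 0, 0, 0, 0],
  ],
)

```text
time_s: 24.95
tcp_pos: [0.4918, -0.1295, 0.0147]
eef_rot: [-180.0, -0.2, 178.1]
contact_force: [-6.5, 2.0, 8.4]
gripper_width: 0.0003
gripper_force: 4.7
```

Emit:
step_hand(
  rows=[
    [-0.001, 0, 0, 0, 0, 0],
    [-0.0015, 0, 0, 0, 0, 0],
    [-0.0015, 0, 0, 0, 0, 0],
  ],
)

```text
time_s: 25.2
tcp_pos: [0.4919, -0.1295, 0.0147]
eef_rot: [-180.0, -0.3, 178.1]
contact_force: [-11.1, 3.3, 14.5]
gripper_width: 0.0007
gripper_force: 7.3
```

The plate has stalled against the stop and the force jumped from 6.5 to 11 N. I'll back away and check.

Emit:
step_hand(
  rows=[
    [0.003, 0, 0, 0, 0, 0],
    [0.012, 0, 0, 0, 0, 0],
    [0.02, 0, -0.01, 0, 0, 0],
    [0.02, 0, -0.04, 0, 0, 0],
    [0.01, 0, -0.08, 0, 0, 0],
    [-0.015, 0, -0.115, 0, 0, 0],
    [-0.045, 0, -0.15, 0, 0, 0],
    [-0.07, 0, -0.185, 0, 0, 0],
    [-0.09, 0, -0.215, 0, 0, 0],
    [-0.105, 0, -0.24, 0, 0, 0],
    [-0.11, 0, -0.253, 0, 0, 0],
    [-0.11, 0, -0.255, 0, 0, 0],
  ],
)

```text
time_s: 26.2
tcp_pos: [0.6075, -0.1332, 0.2726]
eef_rot: [-180.0, 0.3, 178.1]
contact_force: [0.2, 0.3, 1.1]
gripper_width: 0.0004
gripper_force: 0.0
```

Emit:
step_hand(
  rows=[
    [0, 0, 0, 0, 0, 0],
    [0, 0, 0, 0, 0, 0],
  ],
)

```text
time_s: 26.37
tcp_pos: [0.6041, -0.1328, 0.2685]
eef_rot: [180.0, -0.1, 178.1]
contact_force: [-0.2, 0.7, -0.9]
gripper_width: 0.0005
gripper_force: 0.0
```

```bash
python3 - <<'E'
from meas import *
c=r.capture("wrist");np.savez("pics/w10.npz",**c);s=r.get_state();print(s["tcp_pos"],s["contact_force"].round(1))
meas(c)
f=c["frame"][60:270,130:410,::-1]; cv2.imwrite("pics/w10.png",cv2.resize(f,None,fx=2.8,fy=2.8,interpolation=cv2.INTER_CUBIC))
g=cv2.cvtColor(c["frame"],cv2.COLOR_RGB2GRAY).astype(np.float32)
def samp(x,y,z=.02):
    p=C+x*X+y*Y; u,v=proj(c,[*p,z]); return cv2.getRectSubPix(g,(1,1),(float(u),float(v)))[0,0]
print("near -128..-114",[int(samp(x/1000,-.02)) for x in range(-128,-113)])
for x in(-.112,-.095): print("x",x,"y -48..-36",[int(samp(x,y/1000)) for y in range(-48,-35)],"y -6..4",[int(samp(x,y/1000)) for y in range(-6,5)])
k=cloud(c); m=(abs(k[...,1]+.02)<.015)
print("plate top z near/far",np.median(k[...,2][m&(abs(k[...,0]+.105)<.01)]),np.median(k[...,2][m&(abs(k[...,0]+.015)<.01)]))
E
```

```text
[ 0.60392809 -0.13290192  0.26825166] [0.2 0.  0.3]
post 140 [-0.0324 -0.1207  0.0723] lever 1.316
plate 4265 (array([-60. , -22.6]), array([119.9,  53.9]), 0.8)
near -128..-114 [83, 83, 83, 82, 82, 83, 86, 107, 149, 188, 202, 204, 204, 203, 203]
x -0.112 y -48..-36 [82, 82, 81, 81, 81, 82, 95, 132, 170, 192, 199, 201, 204] y -6..4 [200, 199, 199, 194, 172, 131, 97, 86, 85, 85, 85]
x -0.095 y -48..-36 [84, 84, 84, 84, 84, 85, 93, 121, 163, 192, 199, 200, 202] y -6..4 [199, 197, 196, 192, 175, 140, 103, 88, 87, 87, 87]
plate top z near/far 0.018767490917640878 0.3129701364783765
```

View pics/w10.png

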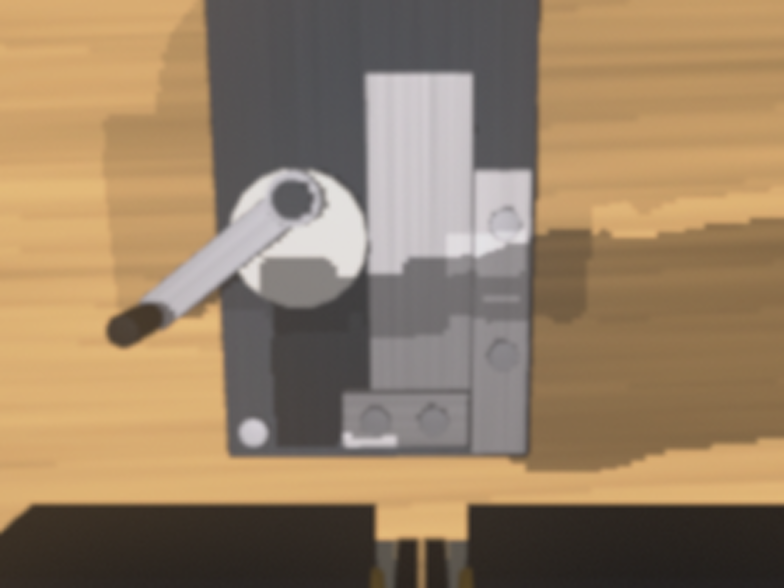

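The plate now lies along the fence against the end stop (crop x 366..473, y 73..390, no gap at y≈390). The roller touches its left edge at (367,237), and the lever is still at 1.32. The robot is touching nothing.

```bash
python3 -c "
from plant import r
print(r.close_job())"
```

```text
the job is handed in; nothing more can be done
None
```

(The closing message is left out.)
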